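Index the caddy round and put the funnel away

ROBOT

A 7-joint arm with a two-finger parallel gripper is mounted at the origin on the work surface. World frame = base frame: x ahead of the robot, y to its left, z up, the work surface at z = 0. Lengths are in m, angles in degrees, forces in N, time in s.
With the tool pointing down it reaches from about 0.35 to 0.9 m from the base axis. Payload 7.2 kg.
Tool frame: the origin (TCP) lies between the finger pads; the fingertips stand 14 mm ahead of it and the grasp point (between the pads) lies 5 mm behind it; z points along the fingers, y is the direction in which the jaws open and shut (so a half turn about z gives the same grasp; the last joint's range is limited). The gripper opens to 88 mm and grips with 3 to 60 N. Pads are 20 mm wide; open, the fingers measure 115 mm over their backs; the gripper's body (75 mm by 178 mm) begins 61 mm behind the grasp point.
Start: joints at [68.171, 23.554, -0.728, 91.456, 0.321, 64.991, -4.71], TCP at [0.192, -0.595, 0.237] pointing down, gripper open.
Joint ranges: [-169.25, 169.25], [-16.82, 113.86], [-84.01, 82.57], [7.8, 145.47], [-59.2, 239.2], [7.22, 106.19], [-163.78, 163.78]. Speed limits (degrees/s): [136.94, 136.94, 172.46, 172.46, 180, 180, 180].

INTERFACE

Orientations are given as a 3x3 rotation matrix whose columns are the frame's x, y, z axes.
In Python, from station import r gives the robot as it stands.
- The arm moves only by the shell command python3 -m creep 'ROWS' [FORCE]. ROWS is JSON, a list of rows, each an object of numbers: "dx", "dy", "dz": the shift along the tool's x, y, z in cm; "yaw": the turn about the tool's z in degrees; "hand": the closure, from -1 (fully open) to 1 (shut). In form: [{"dx": .., "dy": .., "dz": .., "yaw": .., "hand": ..}, ...]. A call has 1 to 8 rows; each row shifts and turns the commanded pose from where the row before left it, along the tool's axes as they then stand; what a row does not reach is not made up. A row lasts 1/12 s, in which the tool goes at most 41.7 mm and 7.16 degrees, less where a joint would pass 70% of its speed; a pose out of reach is approached as far as the arm can. A call with a gripper value outside its range is refused whole. The fingers move at their own pace and stop on an object; FORCE is the grip in N (left out, the last holds). Time passes only in rows, so rows that do not move let the fingers close. It gives the time, the measured TCP pose, the force and the opening at its end, in the units of the state.
- r.get_obs(): the state, without advancing time (a new reading comes with each control period).
- r.capture(name): name is "scene" or "top"; returns the picture (420x560x3 uint8, red, green, blue); there is no depth.
- r.get_calibration(name): a dict with "fx", "fy", "cx", "cy" (pixels), "rvec" (rotation vector, rad) and "tvec" (3), from world to camera coordinates, as OpenCV has them. Camera axes: x right, y down, z forward; pixel columns grow to the right and rows downward; lengths in m; the calibration is good to about 2 mm. A picture is of the moment at which its call begins. get_calibration takes no time and is no camera call.
- r.sign_off(): hands the job in, once; it reports no verdict.
The state is a dict: "clock": time; "joint_positions": joint angles; "joint_velocities": joint speeds; "joint_torque": joint torques, N m; "tool_pos": TCP position; "orientation": TCP orientation; "wrist_force": force on the tool from outside, world axes, zero at the start; "wrist_torque": the same for the moment, N m; "finger_gap": finger opening in m.
Only numpy, scipy, OpenCV 4.12 (cv2) and the standard library are available. Lean on these libraries where they do the work, as an engineer would, in place of code of your own. Each camera call takes 0.05 s, during which the arm holds its last target.

TASK

The free bay of the white turntable caddy is at the back, under the wire shelf. Pull up the black knob of the spring plunger on the caddy's rim, turn the caddy by it a quarter turn clockwise (seen from above) and let the pin snap fully home in the next hole, so that the free bay is locked in front of the shelf. Then stand the steel funnel mouth down on the floor of that bay, setting it down rather than dropping it, and leave the two bottles and the spoon rest upright in the caddy and the mug, jar and sieve where they are.

Things in the scene. Friction and masses are not known exactly. Their poses are not given: they have to be found in the camera images.
- plunger_knob (a point): black round pull knob of the spring plunger, 34 mm across, 30 mm tall, on a 25 mm steel guide at the caddy's rim, 158 mm from its axis. Point at the knob's mid height, 116 mm above the table when seated (knob top 130, underside 101). It spins freely on its own axis and travels with the tray. Spring pull 6 N seated, 11 N fully up. Beside it, nothing within 35 mm of its axis is above 62 mm
- plunger (a joint): how far the plunger is pulled up, m: 0 = pin fully home in a hole, 0.020 = upper stop. The round-ended 14 mm pin reaches 12 mm into its 17 mm hole, so above 0.012 it is clear; let go between holes it rides on the foot at 0.012; let go within about 4 mm of a hole it centres itself and snaps home
- turntable (a joint): angle of the caddy's tray in rad, 0 at the start (pin in a hole), growing clockwise seen from above. Four holes, a quarter turn (1.571) apart; the next hole clockwise is at 1.571. The tray turns lightly once the pin is out (under 1 N at the knob)
- caddy_axis (a point): centre of the tray's floor, on its upright turning axis, 34 mm above the table. The white tray is 280 mm across, its rim lip 26 mm above the floor; its fixed foot is 363 mm across and 20 mm high. Two crossed dividers, 4 mm thick and 48 mm above the floor, part it into four quarter bays
- free_bay (a point): centre of the empty bay's floor, 34 mm above the table, 83 mm from the axis, midway between two dividers; it travels with the tray. At the start it is at the back right under the wire shelf; after the quarter turn at the front right, seen from the robot. A round thing 111 mm across would just fit
- caddy: fixed foot of the caddy; origin on the table at the turning axis. Its steel-bushed index holes lie 158 mm from the axis, at 45, 135, 225 and 315 degrees from its own x axis; at the start the pin is in the one at 225
- wire_shelf: fixed white wire shelf over the back of the caddy, 440 mm wide (its y), 200 mm deep (its x), wires 210 mm above the table; origin on the table under its middle. Its front edge is 50 mm behind the caddy's axis, so both bays in front are open from above
- funnel: plain stainless steel funnel standing mouth down on the table: mouth 90 mm across, 125 mm tall, mass about 0.13 kg; the spout points up, from 23 mm across at 68 mm height to 19 mm at the top, and is the place to grip. Origin at the centre of the mouth's plane (its underside), z towards the spout
- bottle_a: small glass bottle with a flip-top stopper, 52 mm across, 124 mm tall, standing in one of the caddy's bays; origin at the centre of its underside
- bottle_b: the second such bottle, in another bay; origin at the centre of its underside
- spoon_rest: round wooden spoon rest, a dish 94 mm across and 20 mm tall, lying in the third occupied bay; origin at the centre of its underside
- mug: white mug, 80 mm across without its handle, 92 mm tall, on the table beside the caddy, on the other side from the funnel; origin at the centre of its underside
- jar: glass jar with steel lid, 80 mm across, 116 mm tall, on the table at the right; origin at the centre of its underside
- sieve: green plastic sieve lying mouth down on the table at the left, bowl 112 mm across and 48 mm tall with a flat handle; origin at the centre of the bowl's underside

How it is judged (in metres and radians):
On the way, in this order (a step that is already met when the one before it is completed fails the run):
1. the plunger is pulled up clear of its hole (value of joint plunger above 0.012 m), for 0.1 s.
2. the caddy is a quarter turn on, with the pin snapped home in the next hole (value of joint turntable between 1.541 and 1.601 rad and value of joint plunger below 0.002 m), for 0.3 s.
At the end, for the whole second after the job is handed in: tray locked at the next hole clockwise (1.571 rad within 0.03), pin home (within 2 mm); funnel mouth down, upright (0.08 rad), at rest on the free bay's floor (4 mm), within 22 mm of its centre; bottles and spoon rest upright (0.12 rad) inside the tray (all of step 2 and horizontal distance between funnel and free_bay below 0.022 m and z of funnel in the frame of free_bay between -0.004 and 0.004 m and angle between funnel's own z axis and vertical below 0.08 rad and linear speed of funnel below 0.02 m/s and angle between each of bottle_a, bottle_b, spoon_rest's own z axis and vertical below 0.12 rad and horizontal distance between each of bottle_a, bottle_b, spoon_rest and caddy_axis below 0.125 m); the robot touches nothing.
It fails at once if a bottle or the spoon rest is knocked over (tilted by more than 0.5 rad) (angle between any of bottle_a, bottle_b, spoon_rest's own z axis and vertical above 0.5 rad).
It fails at once if the mug, jar or sieve is shifted by more than 40 mm (distance of any of mug, jar, sieve from where it was at the start of the episode above 0.04 m).
It fails at once if the funnel is dropped (faster than 0.6 m/s out of the fingers) (linear speed of funnel above 0.6 m/s and not (contact force between the fingers and funnel above 0.1 N)).
It also fails if it takes over 64 s, if anything falls off the work surface, if the arm or the gripper's body presses on something with over 40 N, if the wrist force passes 120 N, or if a joint passes its speed limit or range.

## Working session

There is one attempt and no reset: what is moved stays moved. The work goes in short steps, Python scripts to look and compute and a shell command to move; the robot and the scene stay as the last step left them, time stands still between calls to the robot, and variables do not carry over. Pictures are saved under pics/ and viewed, and the job is handed in when it is done.

```bash
ls; mkdir -p pics; python3 - <<'E'
from station import r
import cv2
for n in("scene","top"):
    im=r.capture(n); cv2.imwrite(f"pics/{n}0.png",im[:,:,::-1]); print(n,r.get_calibration(n))
print(r.get_obs())
E
```

```text
pics
scene {'fx': 390.3820579424262, 'fy': 390.3820579424262, 'cx': 272.9520046958039, 'cy': 206.06316397923302, 'rvec': array([ 2.55379657, -0.20606812,  0.07808252]), 'tvec': array([-0.61649032,  0.12238187,  0.83418251])}
top {'fx': 401.66582958402495, 'fy': 401.66582958402495, 'cx': 284.9473929173963, 'cy': 208.75290897335117, 'rvec': array([ 2.1369362 , -2.13029503,  0.22880687]), 'tvec': array([-0.01104896,  0.60580697,  0.94926337])}
{'clock': 0.1, 'joint_positions': array([68.17022208, 23.59578343, -0.7283257 , 91.49807408,  0.32197573,
       64.98941295, -4.71040689]), 'joint_velocities': array([-0.04843918, -0.06542778, -0.10525401, -0.0993111 ,  0.07647707,
        0.01057423, -0.01220701]), 'joint_torque': array([ 3.39330720e-03, -5.89102077e+01,  6.44232240e-01, -2.91712689e+01,
       -5.37265360e-02,  1.44364365e-02,  4.32230797e-05]), 'tool_pos': array([ 0.1921582 , -0.59428373,  0.23589778]), 'orientation': array([[ 9.51469034e-01,  3.07744016e-01, -5.46558479e-04],
       [ 3.07744479e-01, -9.51468142e-01,  1.30804956e-03],
       [-1.17488555e-04, -1.41276901e-03, -9.99998995e-01]]), 'wrist_force': array([ 0.10382364, -0.54751597, -0.45025903]), 'wrist_torque': array([-0.07303748, -0.0248459 , -0.0340918 ]), 'finger_gap': 0.08782824585063834}
```

View pics/scene0.png

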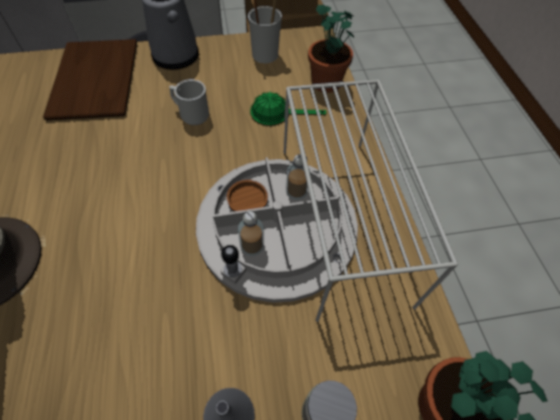

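View pics/top0.png

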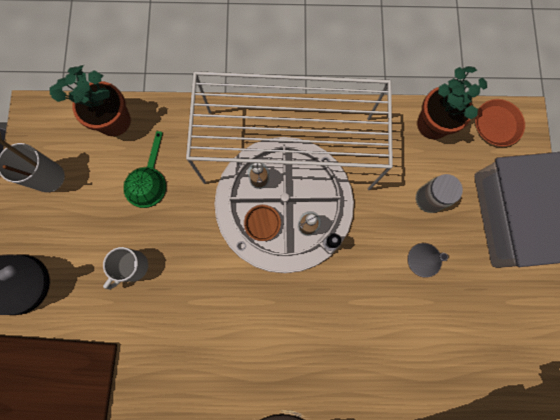

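The top view shows the knob at about (334,241), hub (285,198), funnel (424,260) with spout tip (443,257), bottle at (309,222), and wires above the back. In the scene view the knob is at (230,254) and the hub at (278,208). I'll zoom in to get finer pixels.

```bash
python3 - <<'E'
import cv2,numpy as np
s=cv2.imread("pics/scene0.png");t=cv2.imread("pics/top0.png")
a=cv2.resize(t[185:275,260:350],None,fx=4,fy=4,interpolation=2)
b=cv2.resize(s[200:290,205:295],None,fx=4,fy=4,interpolation=2)
cv2.imwrite("pics/z1.png",np.hstack([a,b]))
a=cv2.resize(t[215:305,385:475],None,fx=4,fy=4,interpolation=2)
b=cv2.resize(s[330:420,185:275],None,fx=4,fy=4,interpolation=2)
cv2.imwrite("pics/z2.png",np.hstack([a,b]))
E
```

```text
(no output)
```

View pics/z1.png

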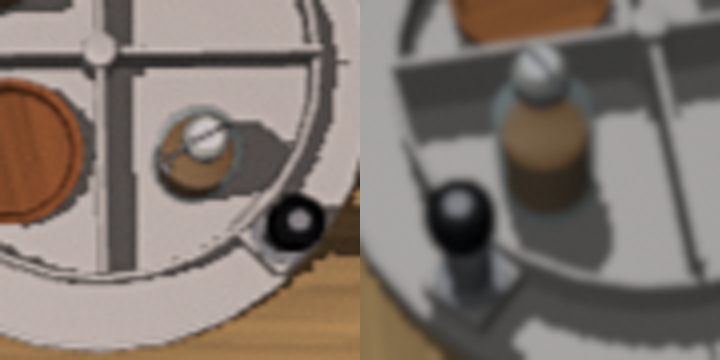

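View pics/z2.png

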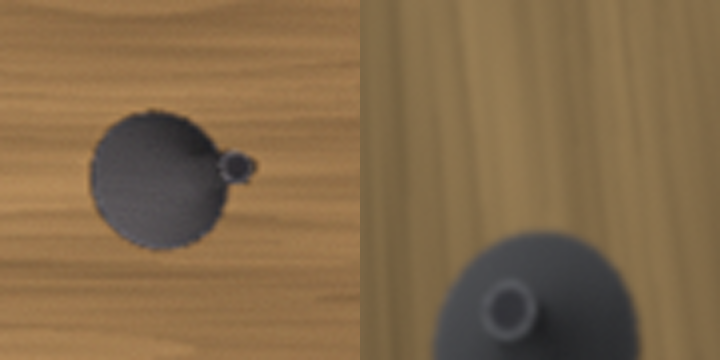

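```bash
cat > h.py <<'E'
import cv2,numpy as np
from station import r
def cam(n):
    c=r.get_calibration(n);K=np.array([[c['fx'],0,c['cx']],[0,c['fy'],c['cy']],[0,0,1.]])
    R=cv2.Rodrigues(c['rvec'])[0];return K,R,np.array(c['tvec']).reshape(3)
def tri(pt,ps):
    P=[];q=[]
    for n,p in(("top",pt),("scene",ps)):
        K,R,t=cam(n);P.append(K@np.c_[R,t]);q.append(np.array(p,float).reshape(2,1))
    X=cv2.triangulatePoints(P[0],P[1],q[0],q[1]).ravel();return X[:3]/X[3]
def plane(n,p,z):
    K,R,t=cam(n);C=-R.T@t;d=R.T@np.linalg.inv(K)@np.array([p[0],p[1],1.]);return C+d*(z-C[2])/d[2]
def proj(n,X):
    K,R,t=cam(n);p=K@(R@np.array(X,float)+t);return p[:2]/p[2]
def save(n,name,box=None,f=4):
    im=r.capture(n)[:,:,::-1]
    if box: im=cv2.resize(im[box[1]:box[3],box[0]:box[2]],None,fx=f,fy=f,interpolation=2)
    cv2.imwrite("pics/"+name,im)
E
python3 - <<'E'
from h import *
np.set_printoptions(precision=4,suppress=True)
print("knob",tri((333.8,240.7),(230,254.3)),plane("top",(333.8,240.7),.116),plane("scene",(230,254.3),.116))
print("hub",tri((284.8,197.3),(278,205)))
print("tip",tri((444,256.5),(222,407.3)),plane("top",(444,256.5),.125),plane("scene",(222,407.3),.125),"base",plane("top",(424.5,259.8),.003))
# foot contour edges top: left/right/bottom
im=cv2.imread("pics/top0.png")
hsv=cv2.cvtColor(im,cv2.COLOR_BGR2HSV)
m=((hsv[...,1]<45)&(hsv[...,2]>110)).astype(np.uint8)
m[:165]=0; 
c=max(cv2.findContours(m,0,2)[0],key=cv2.contourArea)
e=cv2.fitEllipse(cv2.convexHull(c));print(e,plane("top",e[0],.02))
# holes: (241,246) visible in top
print("hole left",plane("top",(241,245.5),.02))
for n,p in(("bottle top",(311,219)),): print(n,plane("top",p,.12))
print("rest",plane("top",(263,223),.054))
E
```

```text
knob [ 0.5211 -0.1211  0.1173] [ 0.5195 -0.1216  0.116 ] [ 0.5228 -0.12    0.116 ]
hub [ 0.6311 -0.0078  0.0871]
tip [ 0.4841 -0.3727  0.1284] [ 0.4829 -0.3745  0.125 ] [ 0.4853 -0.372   0.125 ] base [ 0.4829 -0.3742  0.003 ]
((279.21746826171875, 209.71249389648438), (122.20731353759766, 132.8889923095703), 125.4852294921875) [0.6104 0.0048 0.02  ]
hole left [0.517  0.1019 0.02  ]
bottle top [ 0.5698 -0.0686  0.12  ]
rest [0.57   0.0455 0.054 ]
```

```bash
python3 -m creep '[{"dx":0,"dy":0,"dz":0,"yaw":6,"hand":-0.3},{"dx":0,"dy":0,"dz":0,"yaw":6,"hand":-0.3},{"dx":0,"dy":0,"dz":0,"yaw":5.95,"hand":-0.3},{"dx":0,"dy":0,"dz":0,"yaw":0,"hand":-0.3},{"dx":0,"dy":0,"dz":0,"yaw":0,"hand":-0.3}]' 40; python3 - <<'E'
from h import *
o=r.get_obs();print(o)
E
```

```text
clock: 0.52
tool_pos: [0.1923, -0.5944, 0.2363]
orientation: [[1.0, 0.003, -0.0], [0.003, -1.0, 0.001], [-0.0, -0.001, -1.0]]
wrist_force: [-0.6, -0.4, 0.1]
finger_gap: 0.059
{'clock': 0.5167, 'joint_positions': array([ 65.52661329,  23.50725093,   2.89177441,  91.67349231,
        -1.26185113,  64.88995421, -21.11923986]), 'joint_velocities': array([ 0.44001475, -0.14855529, -0.5971452 , -0.12860356,  0.19808626,
       -0.09114497,  1.32708259]), 'joint_torque': array([-4.06562362e-02, -5.85633767e+01,  1.71966076e+00, -2.91153735e+01,
       -9.17854300e-02, -1.57733134e-02, -5.64773474e-01]), 'tool_pos': array([ 0.19234601, -0.59444738,  0.23629491]), 'orientation': array([[ 9.99995731e-01,  2.89156476e-03, -4.19848168e-04],
       [ 2.89179913e-03, -9.99995663e-01,  5.58681005e-04],
       [-4.18230884e-04, -5.59892737e-04, -9.99999756e-01]]), 'wrist_force': array([-0.58269946, -0.38130054,  0.09820888]), 'wrist_torque': array([ 0.05310552, -0.01990927, -0.03533434]), 'finger_gap': 0.058973457194957765}
```

```bash
python3 -m creep '[{"dx":2.05,"dy":-2.96,"hand":-0.3},{"dx":2.05,"dy":-2.96,"hand":-0.3},{"dx":2.05,"dy":-2.96,"hand":-0.3},{"dx":2.05,"dy":-2.96,"hand":-0.3},{"dx":2.05,"dy":-2.96,"hand":-0.3},{"dx":2.05,"dy":-2.96,"hand":-0.3},{"dx":2.05,"dy":-2.96,"hand":-0.3},{"dx":2.05,"dy":-2.96,"hand":-0.3}]'
python3 -m creep '[{"dx":2.05,"dy":-2.96,"hand":-0.3},{"dx":2.05,"dy":-2.96,"hand":-0.3},{"dx":2.05,"dy":-2.96,"hand":-0.3},{"dx":2.05,"dy":-2.96,"hand":-0.3},{"dx":2.05,"dy":-2.96,"hand":-0.3},{"dx":2.05,"dy":-2.96,"hand":-0.3},{"dx":2.05,"dy":-2.96,"hand":-0.3},{"hand":-0.3}]'
python3 -m creep '[{"hand":-0.3},{"hand":-0.3},{"hand":-0.3}]'
```

```text
invalid input at $[0]: expected keys dx, dy, dz, yaw, hand
invalid input at $[0]: expected keys dx, dy, dz, yaw, hand
invalid input at $[0]: expected keys dx, dy, dz, yaw, hand
```

```bash
python3 -m creep '[{"dx":2.05,"dy":-2.96,"dz":0,"yaw":0,"hand":-0.3},{"dx":2.05,"dy":-2.96,"dz":0,"yaw":0,"hand":-0.3},{"dx":2.05,"dy":-2.96,"dz":0,"yaw":0,"hand":-0.3},{"dx":2.05,"dy":-2.96,"dz":0,"yaw":0,"hand":-0.3},{"dx":2.05,"dy":-2.96,"dz":0,"yaw":0,"hand":-0.3},{"dx":2.05,"dy":-2.96,"dz":0,"yaw":0,"hand":-0.3},{"dx":2.05,"dy":-2.96,"dz":0,"yaw":0,"hand":-0.3},{"dx":2.05,"dy":-2.96,"dz":0,"yaw":0,"hand":-0.3}]'
python3 -m creep '[{"dx":2.05,"dy":-2.96,"dz":0,"yaw":0,"hand":-0.3},{"dx":2.05,"dy":-2.96,"dz":0,"yaw":0,"hand":-0.3},{"dx":2.05,"dy":-2.96,"dz":0,"yaw":0,"hand":-0.3},{"dx":2.05,"dy":-2.96,"dz":0,"yaw":0,"hand":-0.3},{"dx":2.05,"dy":-2.96,"dz":0,"yaw":0,"hand":-0.3},{"dx":2.05,"dy":-2.96,"dz":0,"yaw":0,"hand":-0.3},{"dx":2.05,"dy":-2.96,"dz":0,"yaw":0,"hand":-0.3},{"dx":0,"dy":0,"dz":0,"yaw":0,"hand":-0.3}]'
python3 -m creep '[{"dx":0,"dy":0,"dz":0,"yaw":0,"hand":-0.3},{"dx":0,"dy":0,"dz":0,"yaw":0,"hand":-0.3},{"dx":0,"dy":0,"dz":0,"yaw":0,"hand":-0.3}]'
```

```text
clock: 1.18
tool_pos: [0.3571, -0.3564, 0.2368]
orientation: [[1.0, 0.003, 0.0], [0.003, -1.0, -0.0], [0.0, 0.0, -1.0]]
wrist_force: [1.3, -0.8, 0.1]
finger_gap: 0.057
clock: 1.85
tool_pos: [0.5036, -0.1435, 0.2368]
orientation: [[1.0, 0.012, 0.002], [0.012, -1.0, 0.003], [0.002, -0.003, -1.0]]
wrist_force: [-0.4, 0.6, -0.2]
finger_gap: 0.0571
clock: 2.1
tool_pos: [0.4993, -0.1523, 0.2365]
orientation: [[1.0, -0.001, -0.001], [-0.001, -1.0, -0.001], [-0.001, 0.001, -1.0]]
wrist_force: [-0.3, 0.6, 0.1]
finger_gap: 0.0571
```

```bash
python3 -m creep '[{"dx":1.1,"dy":-1.55,"dz":0,"yaw":0,"hand":-0.3},{"dx":1.05,"dy":-1.55,"dz":0,"yaw":0,"hand":-0.3},{"dx":0,"dy":0,"dz":2.5,"yaw":0,"hand":-0.3},{"dx":0,"dy":0,"dz":2.5,"yaw":0,"hand":-0.3},{"dx":0,"dy":0,"dz":2,"yaw":0,"hand":-0.3},{"dx":0,"dy":0,"dz":0,"yaw":0,"hand":-0.3},{"dx":0,"dy":0,"dz":0,"yaw":0,"hand":-0.3}]'
python3 -c "
from h import *
save('scene','a1.png',(180,190,300,290),5);save('top','a2.png',(270,180,390,280),5)"
```

```text
clock: 2.68
tool_pos: [0.5206, -0.121, 0.1663]
orientation: [[1.0, -0.002, -0.002], [-0.002, -1.0, 0.0], [-0.002, -0.0, -1.0]]
wrist_force: [-0.5, 0.3, -0.1]
finger_gap: 0.0573
```

View pics/a1.png

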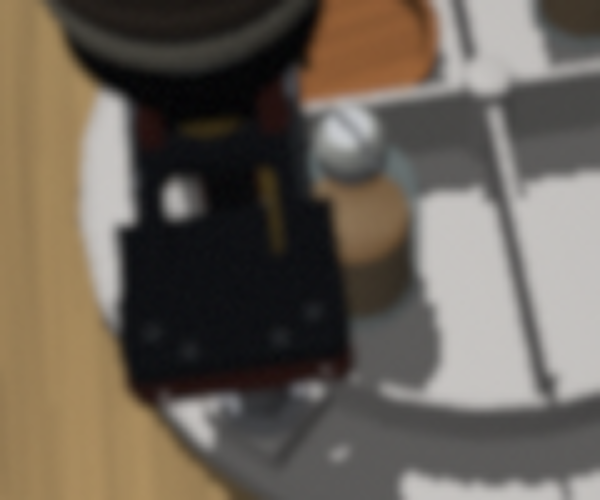

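View pics/a2.png

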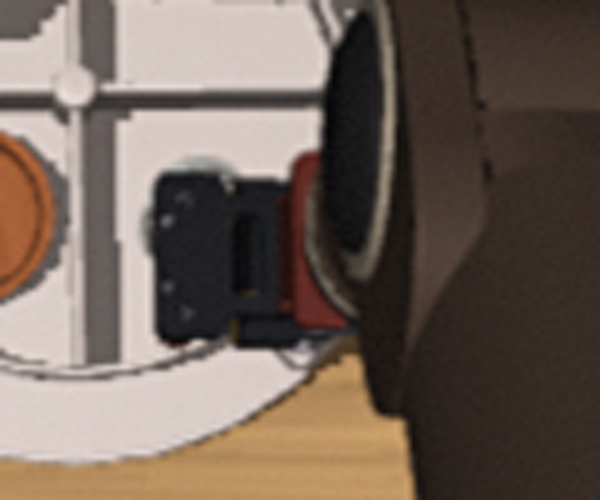

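```bash
python3 -c "
from h import *
for z in (.152,.17,.232):
  for dy in (-.089,-.045,-.028,0,.028):
    p=proj('scene',(.5206,-.121+dy,z));q=proj('top',(.5206,-.121+dy,z));print(z,dy,((p-[180,190])*5).round(),((q-[270,180])*5).round())
K,R,t=cam('scene');print(-R.T@t)
K,R,t=cam('top');print(-R.T@t)"
```

```text
0.152 -0.089 [263. 517.] [527. 293.]
0.152 -0.045 [249. 395.] [429. 293.]
0.152 -0.028 [244. 351.] [391. 293.]
0.152 0 [236. 280.] [329. 292.]
0.152 0.028 [228. 212.] [267. 292.]
0.17 -0.089 [259. 496.] [537. 288.]
0.17 -0.045 [245. 373.] [437. 288.]
0.17 -0.028 [240. 328.] [399. 288.]
0.17 0 [231. 256.] [335. 288.]
0.17 0.028 [224. 187.] [272. 287.]
0.232 -0.089 [243. 419.] [575. 271.]
0.232 -0.045 [228. 288.] [468. 270.]
0.232 -0.028 [223. 240.] [427. 270.]
0.232 0 [214. 164.] [358. 270.]
0.232 0.028 [206.  92.] [290. 270.]
[ 0.54091808 -0.45049043  0.7715984 ]
[0.41698587 0.01569833 1.04599305]
```

The gripper body hides the knob in both views (block around (240,300) in the scene crop), and its position agrees with the projected pose. I'll go down slowly and watch the wrist force.

```bash
python3 -m creep '[{"dx":0,"dy":0,"dz":1,"yaw":0,"hand":-0.3},{"dx":0,"dy":0,"dz":1,"yaw":0,"hand":-0.3},{"dx":0,"dy":0,"dz":1,"yaw":0,"hand":-0.3},{"dx":0,"dy":0,"dz":0,"yaw":0,"hand":-0.3}]'
python3 -m creep '[{"dx":0,"dy":0,"dz":1,"yaw":0,"hand":-0.3},{"dx":0,"dy":0,"dz":1,"yaw":0,"hand":-0.3},{"dx":0,"dy":0,"dz":0.4,"yaw":0,"hand":-0.3},{"dx":0,"dy":0,"dz":0,"yaw":0,"hand":-0.3},{"dx":0,"dy":0,"dz":0,"yaw":0,"hand":-0.3}]'
```

```text
clock: 3.12
tool_pos: [0.5202, -0.1197, 0.1345]
orientation: [[1.0, -0.0, -0.003], [-0.0, -1.0, 0.001], [-0.003, -0.001, -1.0]]
wrist_force: [0.2, -0.7, -0.0]
finger_gap: 0.0571
clock: 3.53
tool_pos: [0.5214, -0.1197, 0.1123]
orientation: [[1.0, -0.0, -0.001], [-0.0, -1.0, 0.0], [-0.001, -0.0, -1.0]]
wrist_force: [0.2, -0.5, 0.3]
finger_gap: 0.0573
```

Close on the knob.

```bash
python3 -m creep '[{"dx":0,"dy":0,"dz":0,"yaw":0,"hand":1},{"dx":0,"dy":0,"dz":0,"yaw":0,"hand":1},{"dx":0,"dy":0,"dz":0,"yaw":0,"hand":1},{"dx":0,"dy":0,"dz":0,"yaw":0,"hand":1},{"dx":0,"dy":0,"dz":0,"yaw":0,"hand":1},{"dx":0,"dy":0,"dz":0,"yaw":0,"hand":1}]' 40
```

```text
clock: 4.03
tool_pos: [0.522, -0.1197, 0.113]
orientation: [[1.0, -0.0, 0.001], [-0.0, -1.0, -0.0], [0.001, 0.0, -1.0]]
wrist_force: [1.2, 0.0, 1.2]
finger_gap: 0.0328
```

```bash
python3 -m creep '[{"dx":0,"dy":0,"dz":-0.4,"yaw":0,"hand":1},{"dx":0,"dy":0,"dz":-0.4,"yaw":0,"hand":1},{"dx":0,"dy":0,"dz":-0.4,"yaw":0,"hand":1},{"dx":0,"dy":0,"dz":-0.4,"yaw":0,"hand":1},{"dx":0,"dy":0,"dz":0,"yaw":0,"hand":1},{"dx":0,"dy":0,"dz":0,"yaw":0,"hand":1},{"dx":0,"dy":0,"dz":0,"yaw":0,"hand":1}]'
```

```text
clock: 4.62
tool_pos: [0.5214, -0.1196, 0.1284]
orientation: [[1.0, -0.0, -0.0], [-0.0, -1.0, 0.0], [-0.0, -0.0, -1.0]]
wrist_force: [3.8, 2.0, -9.6]
finger_gap: 0.0326
```

```bash
python3 -c "
import numpy as np
a=np.arctan2(-.112,-.1112)
R=.158;th=a-np.radians(np.linspace(0,90,17))
P=R*np.c_[np.cos(th),np.sin(th)];D=np.diff(P,axis=0)*100
print(np.c_[D[:,0],-D[:,1]].round(2).tolist(),(P[-1]-P[0]))"
```

```text
[[-1.05, -1.15], [-0.93, -1.24], [-0.8, -1.33], [-0.67, -1.4], [-0.53, -1.46], [-0.38, -1.5], [-0.23, -1.53], [-0.08, -1.55], [0.07, -1.55], [0.22, -1.53], [0.37, -1.51], [0.52, -1.46], [0.66, -1.4], [0.79, -1.33], [0.92, -1.25], [1.04, -1.15]] [-0.00080088  0.22344431]
```

```bash
python3 -m creep '[{"dx":-0.54,"dy":-0.56,"dz":0,"yaw":0,"hand":1},{"dx":-0.51,"dy":-0.59,"dz":0,"yaw":0,"hand":1},{"dx":-0.48,"dy":-0.61,"dz":0,"yaw":0,"hand":1},{"dx":-0.45,"dy":-0.63,"dz":0,"yaw":0,"hand":1},{"dx":-0.42,"dy":-0.65,"dz":0,"yaw":0,"hand":1},{"dx":-0.38,"dy":-0.68,"dz":0,"yaw":0,"hand":1},{"dx":-0.35,"dy":-0.69,"dz":0,"yaw":0,"hand":1},{"dx":-0.32,"dy":-0.71,"dz":0,"yaw":0,"hand":1}]'

```

```text
clock: 5.28
tool_pos: [0.4863, -0.0683, 0.1286]
orientation: [[1.0, -0.001, -0.001], [-0.001, -1.0, -0.001], [-0.001, 0.001, -1.0]]
wrist_force: [0.5, 0.3, -10.0]
finger_gap: 0.0325
```

```bash
python3 -m creep '[{"dx":-0.28,"dy":-0.72,"dz":0,"yaw":0,"hand":1},{"dx":-0.25,"dy":-0.74,"dz":0,"yaw":0,"hand":1},{"dx":-0.21,"dy":-0.75,"dz":0,"yaw":0,"hand":1},{"dx":-0.17,"dy":-0.75,"dz":0,"yaw":0,"hand":1},{"dx":-0.13,"dy":-0.76,"dz":0,"yaw":0,"hand":1},{"dx":-0.1,"dy":-0.77,"dz":0,"yaw":0,"hand":1},{"dx":-0.06,"dy":-0.77,"dz":0,"yaw":0,"hand":1},{"dx":-0.02,"dy":-0.78,"dz":0,"yaw":0,"hand":1}]'
python3 -m creep '[{"dx":0.02,"dy":-0.78,"dz":0,"yaw":0,"hand":1},{"dx":0.05,"dy":-0.77,"dz":0,"yaw":0,"hand":1},{"dx":0.09,"dy":-0.77,"dz":0,"yaw":0,"hand":1},{"dx":0.13,"dy":-0.76,"dz":0,"yaw":0,"hand":1},{"dx":0.17,"dy":-0.76,"dz":0,"yaw":0,"hand":1},{"dx":0.2,"dy":-0.75,"dz":0,"yaw":0,"hand":1},{"dx":0.24,"dy":-0.74,"dz":0,"yaw":0,"hand":1},{"dx":0.28,"dy":-0.72,"dz":0,"yaw":0,"hand":1}]'
```

```text
clock: 5.95
tool_pos: [0.4739, -0.0075, 0.1283]
orientation: [[1.0, -0.0, -0.002], [-0.0, -1.0, -0.0], [-0.002, 0.0, -1.0]]
wrist_force: [-3.8, -0.6, -10.5]
finger_gap: 0.0327
clock: 6.62
tool_pos: [0.4858, 0.0539, 0.1282]
orientation: [[1.0, 0.0, -0.002], [0.0, -1.0, 0.001], [-0.002, -0.001, -1.0]]
wrist_force: [-5.8, 1.6, -9.7]
finger_gap: 0.0327
```

```bash
python3 -m creep '[{"dx":0.31,"dy":-0.71,"dz":0,"yaw":0,"hand":1},{"dx":0.35,"dy":-0.69,"dz":0,"yaw":0,"hand":1},{"dx":0.38,"dy":-0.68,"dz":0,"yaw":0,"hand":1},{"dx":0.41,"dy":-0.66,"dz":0,"yaw":0,"hand":1},{"dx":0.45,"dy":-0.64,"dz":0,"yaw":0,"hand":1},{"dx":0.48,"dy":-0.61,"dz":0,"yaw":0,"hand":1},{"dx":0.51,"dy":-0.59,"dz":0,"yaw":0,"hand":1},{"dx":0.53,"dy":-0.56,"dz":0,"yaw":0,"hand":1}]'
python3 -m creep '[{"dx":0,"dy":0,"dz":0,"yaw":0,"hand":1},{"dx":0,"dy":0,"dz":0,"yaw":0,"hand":1},{"dx":0,"dy":0,"dz":0,"yaw":0,"hand":1}]'
python3 -c "
from h import *
save('top','b2.png')
print(proj('top',(.519,.102,.13)))"
```

```text
clock: 7.28
tool_pos: [0.5207, 0.1062, 0.1285]
orientation: [[1.0, 0.001, -0.001], [0.001, -1.0, 0.002], [-0.001, -0.002, -1.0]]
wrist_force: [-5.0, 2.8, -10.0]
finger_gap: 0.0325
clock: 7.53
tool_pos: [0.5208, 0.1063, 0.1285]
orientation: [[1.0, 0.001, -0.0], [0.001, -1.0, 0.002], [-0.0, -0.002, -1.0]]
wrist_force: [-4.3, 5.1, -10.0]
finger_gap: 0.0325
[237.01833458 239.90968662]
```

View pics/b2.png

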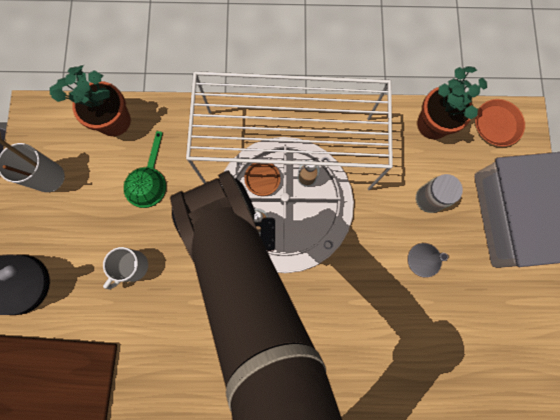

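```bash
python3 - <<'E'
from h import *
a=cv2.imread("pics/top0.png");b=cv2.imread("pics/b2.png")
f=lambda im:cv2.resize(im[170:275,255:360],None,fx=4,fy=4,interpolation=2)[:,:400]
cv2.imwrite("pics/cmp.png",np.hstack([f(a),f(b)])[:600,:800])
E
```

```text
(no output)
```

View pics/cmp.png

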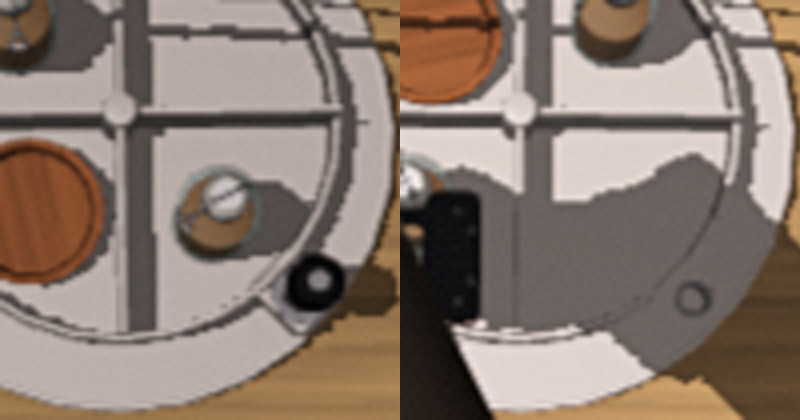

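The crop shows the dividers turned about 1.3° too far: right end at y=115 versus 110 before, lower end at x=117 versus 122. That agrees with the roughly 4 mm overshoot in the TCP. I'll back off tangentially and relieve the radial load.

```bash
python3 -m creep '[{"dx":-0.12,"dy":0.07,"dz":0,"yaw":0,"hand":1},{"dx":-0.12,"dy":0.07,"dz":0,"yaw":0,"hand":1},{"dx":-0.11,"dy":0.07,"dz":0,"yaw":0,"hand":1},{"dx":0,"dy":0,"dz":0,"yaw":0,"hand":1},{"dx":0,"dy":0,"dz":0,"yaw":0,"hand":1}]'
python3 -c "
from h import *
save('top','b3.png')
a=cv2.imread('pics/top0.png');b=cv2.imread('pics/b3.png')
f=lambda im:cv2.resize(im[170:275,255:360],None,fx=4,fy=4,interpolation=2)[:,:400]
cv2.imwrite('pics/cmp2.png',np.hstack([f(a),f(b)])[:600,:800])"
```

```text
clock: 8.0
tool_pos: [0.5169, 0.1023, 0.1285]
orientation: [[1.0, -0.0, -0.001], [-0.0, -1.0, 0.001], [-0.001, -0.001, -1.0]]
wrist_force: [-4.5, 3.6, -9.8]
finger_gap: 0.0322
```

View pics/cmp2.png

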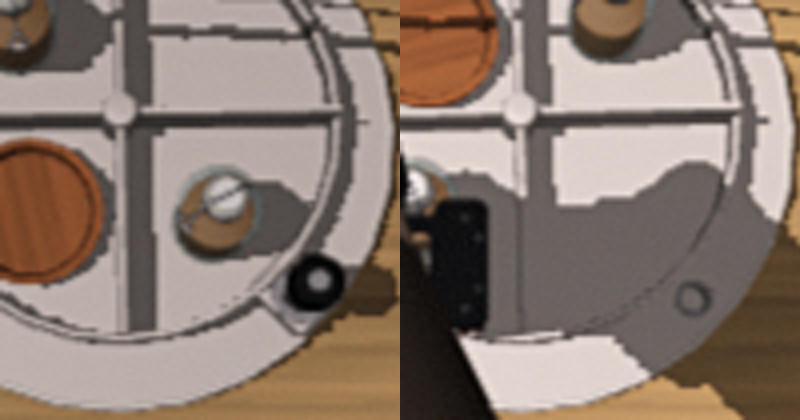

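The dividers now line up with the start view. Next I lower the plunger and let the pin in.

```bash
python3 -m creep '[{"dx":0,"dy":0,"dz":0.4,"yaw":0,"hand":1},{"dx":0,"dy":0,"dz":0.4,"yaw":0,"hand":1},{"dx":0,"dy":0,"dz":0.4,"yaw":0,"hand":1},{"dx":0,"dy":0,"dz":0.3,"yaw":0,"hand":1},{"dx":0,"dy":0,"dz":0,"yaw":0,"hand":1},{"dx":0,"dy":0,"dz":0,"yaw":0,"hand":1},{"dx":0,"dy":0,"dz":0,"yaw":0,"hand":1}]'
```

```text
clock: 8.63
tool_pos: [0.5173, 0.1026, 0.1139]
orientation: [[1.0, -0.0, 0.0], [-0.0, -1.0, 0.001], [0.0, -0.001, -1.0]]
wrist_force: [-5.1, 4.2, -6.1]
finger_gap: 0.0326
```

```bash
python3 -m creep '[{"dx":0,"dy":0,"dz":0,"yaw":0,"hand":-0.25},{"dx":0,"dy":0,"dz":0,"yaw":0,"hand":-0.25},{"dx":0,"dy":0,"dz":0,"yaw":0,"hand":-0.25},{"dx":0,"dy":0,"dz":0,"yaw":0,"hand":-0.25},{"dx":0,"dy":0,"dz":0,"yaw":0,"hand":-0.25}]'
python3 -m creep '[{"dx":0,"dy":0,"dz":-1,"yaw":0,"hand":-0.25},{"dx":0,"dy":0,"dz":-2,"yaw":0,"hand":-0.25},{"dx":0,"dy":0,"dz":-3,"yaw":0,"hand":-0.25},{"dx":0,"dy":0,"dz":-3,"yaw":0,"hand":-0.25},{"dx":0,"dy":0,"dz":-3,"yaw":0,"hand":-0.25},{"dx":0,"dy":0,"dz":0,"yaw":0,"hand":-0.25}]'
```

```text
clock: 9.05
tool_pos: [0.5184, 0.1013, 0.1143]
orientation: [[1.0, -0.001, 0.002], [-0.001, -1.0, -0.0], [0.002, 0.0, -1.0]]
wrist_force: [-0.1, -0.6, 0.2]
finger_gap: 0.0545
clock: 9.55
tool_pos: [0.5203, 0.1025, 0.2404]
orientation: [[1.0, -0.0, 0.01], [-0.001, -1.0, 0.002], [0.01, -0.002, -1.0]]
wrist_force: [2.0, 0.8, -0.3]
finger_gap: 0.0547
```

```bash
python3 -m creep '[{"dx":-0.3,"dy":3.4,"dz":0,"yaw":0,"hand":-0.25},{"dx":-0.3,"dy":3.4,"dz":0,"yaw":0,"hand":-0.25},{"dx":-0.3,"dy":3.4,"dz":0,"yaw":0,"hand":-0.25},{"dx":-0.3,"dy":3.4,"dz":0,"yaw":0,"hand":-0.25},{"dx":-0.3,"dy":3.4,"dz":0,"yaw":0,"hand":-0.25},{"dx":-0.3,"dy":3.4,"dz":0,"yaw":0,"hand":-0.25},{"dx":-0.3,"dy":3.4,"dz":0,"yaw":0,"hand":-0.25},{"dx":-0.3,"dy":3.4,"dz":0,"yaw":0,"hand":-0.25}]'
python3 -m creep '[{"dx":-0.2,"dy":3.4,"dz":0,"yaw":0,"hand":-0.25},{"dx":-0.2,"dy":3.4,"dz":0,"yaw":0,"hand":-0.25},{"dx":-0.2,"dy":3.4,"dz":0,"yaw":0,"hand":-0.25},{"dx":-0.2,"dy":3.4,"dz":0,"yaw":0,"hand":-0.25},{"dx":-0.2,"dy":3.4,"dz":0,"yaw":0,"hand":-0.25},{"dx":0,"dy":0,"dz":0,"yaw":0,"hand":-0.25},{"dx":0,"dy":0,"dz":0,"yaw":0,"hand":-0.25},{"dx":0,"dy":0,"dz":0,"yaw":0,"hand":-0.25}]'
python3 -c "
from h import *
save('top','c1.png',(200,130,370,280),4);save('scene','c2.png')"
```

```text
clock: 10.22
tool_pos: [0.4929, -0.1722, 0.2343]
orientation: [[1.0, -0.0, 0.001], [-0.0, -1.0, -0.0], [0.001, 0.0, -1.0]]
wrist_force: [-0.1, -0.4, 0.0]
finger_gap: 0.0551
clock: 10.88
tool_pos: [0.4833, -0.3398, 0.2337]
orientation: [[1.0, -0.0, 0.0], [-0.0, -1.0, 0.001], [0.0, -0.001, -1.0]]
wrist_force: [1.0, 0.5, 0.3]
finger_gap: 0.0547
```

View pics/c1.png

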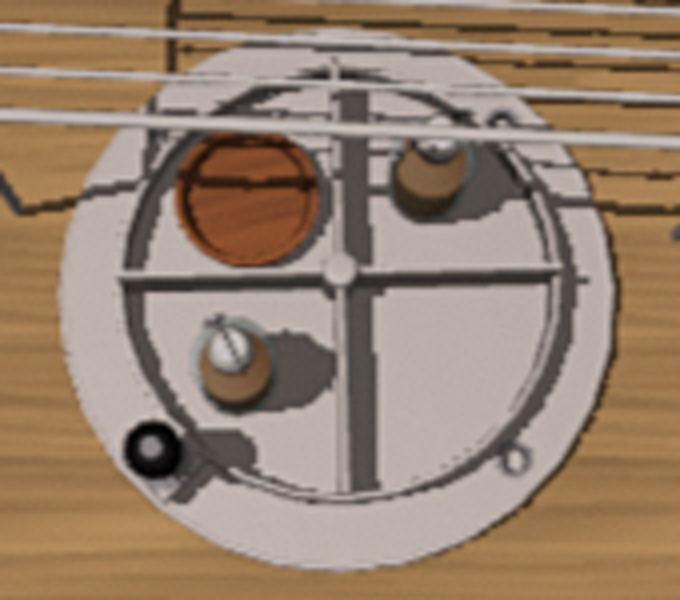

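View pics/c2.png

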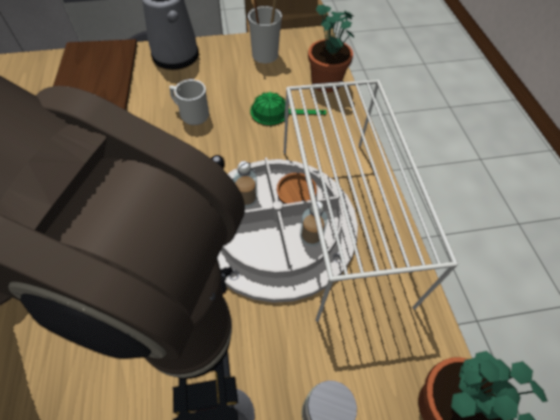

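```bash
python3 - <<'E'
from h import *
c=lambda x,y:((x+.5)/4-.5+200,(y+.5)/4-.5+130)
print("knob",tri(c(151,447),(218,160.5)),plane("top",c(151,447),.116))
for n,p in(("L",(125,279)),("R",(556,269)),("B",(345,490)),("T",(337,75))):print(n,plane("top",c(*p),.08))
a=cv2.imread('pics/top0.png')[130:280,200:370];b=cv2.imread('pics/c1.png')
cv2.imwrite('pics/d0.png',cv2.resize(a,None,fx=4,fy=4,interpolation=2))
s=r.capture("scene");cv2.imwrite("pics/d1.png",cv2.resize(s[130:230,190:310,::-1],None,fx=5,fy=5,interpolation=2))
E
```

```text
knob [0.5186089  0.10222361 0.12272033] [0.51715932 0.10241718 0.116     ]
L [0.62420287 0.12402859 0.08      ]
R [ 0.63215682 -0.14129     0.08      ]
B [ 0.49557615 -0.01089945  0.08      ]
T [ 0.75650536 -0.00577989  0.08      ]
```

View pics/d0.png

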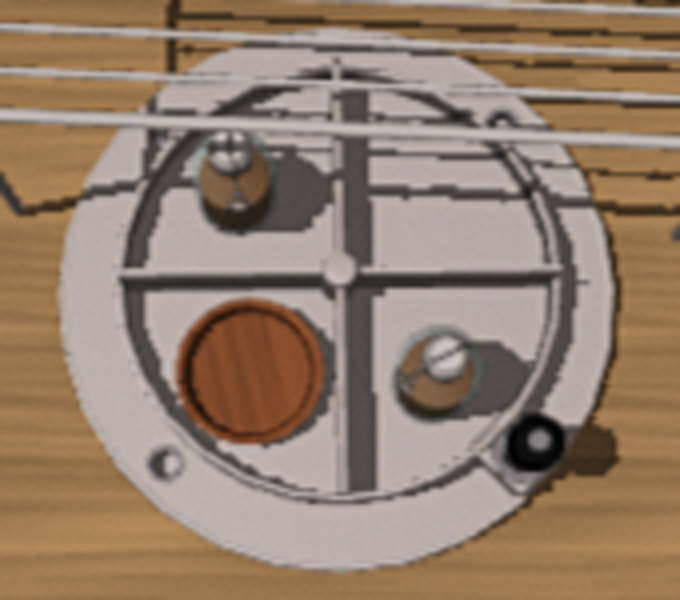

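View pics/d1.png

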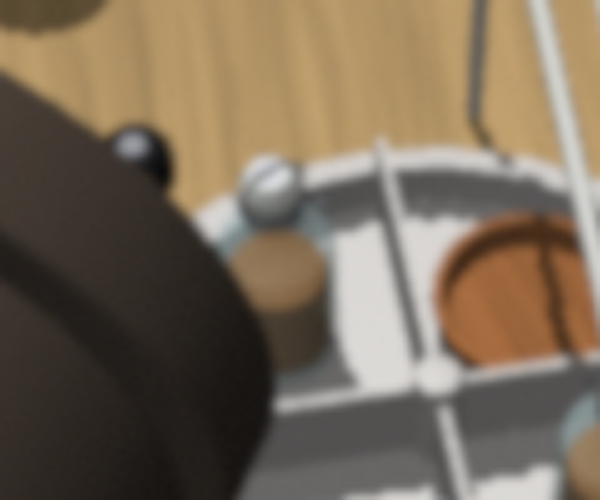

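```bash
python3 -m creep '[{"dx":0.05,"dy":1.7,"dz":0,"yaw":0,"hand":-0.4},{"dx":0,"dy":1.65,"dz":0,"yaw":0,"hand":-0.4},{"dx":0,"dy":0,"dz":2.5,"yaw":0,"hand":-0.4},{"dx":0,"dy":0,"dz":2.5,"yaw":0,"hand":-0.4},{"dx":0,"dy":0,"dz":1.5,"yaw":0,"hand":-0.4},{"dx":0,"dy":0,"dz":0,"yaw":0,"hand":-0.4},{"dx":0,"dy":0,"dz":0,"yaw":0,"hand":-0.4}]'
python3 -c "
from h import *
save('scene','e1.png',(140,300,280,420),5);save('top','e2.png',(380,200,520,320),5)"
```

```text
clock: 11.62
tool_pos: [0.4835, -0.3739, 0.1683]
orientation: [[1.0, -0.0, -0.001], [-0.0, -1.0, 0.001], [-0.001, -0.001, -1.0]]
wrist_force: [-0.9, 0.4, 0.9]
finger_gap: 0.0615
```

View pics/e1.png

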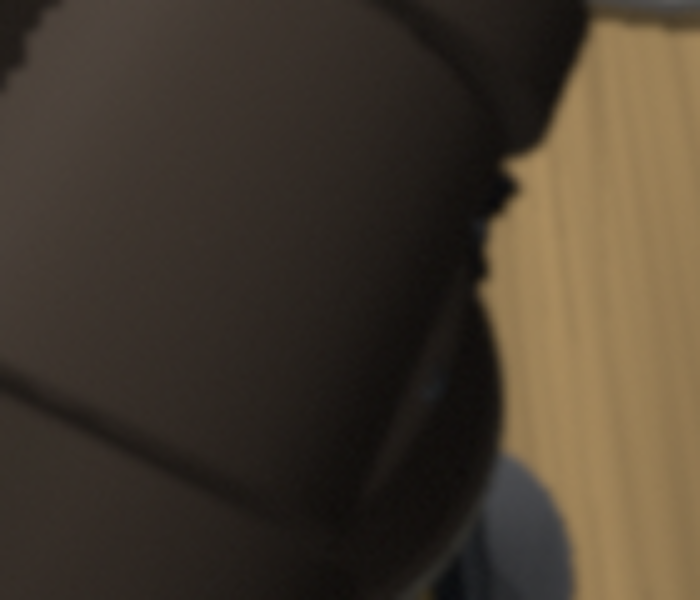

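View pics/e2.png

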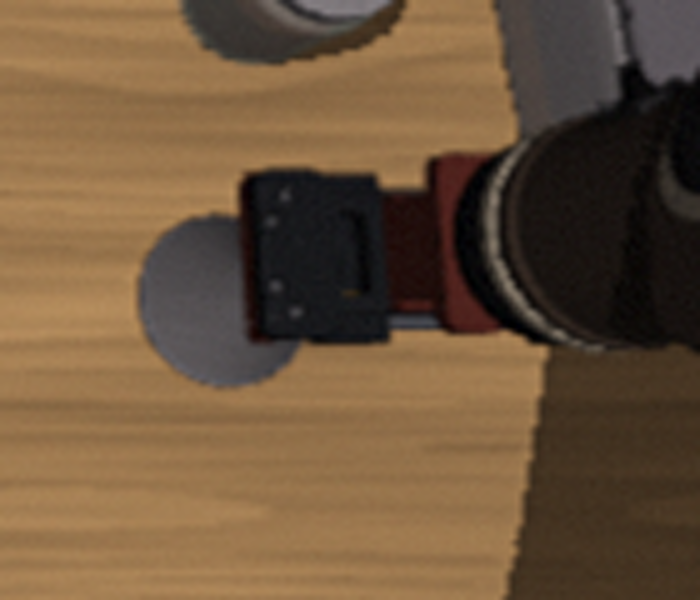

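Both views hide the spout under the gripper. The cone at about (220,300) in the top crop is undisturbed. I'll continue down slowly.

```bash
python3 -m creep '[{"dx":0,"dy":0,"dz":1,"yaw":0,"hand":-0.4},{"dx":0,"dy":0,"dz":1,"yaw":0,"hand":-0.4},{"dx":0,"dy":0,"dz":1,"yaw":0,"hand":-0.4},{"dx":0,"dy":0,"dz":1,"yaw":0,"hand":-0.4},{"dx":0,"dy":0,"dz":0,"yaw":0,"hand":-0.4}]'
python3 -m creep '[{"dx":0,"dy":0,"dz":1,"yaw":0,"hand":-0.4},{"dx":0,"dy":0,"dz":1,"yaw":0,"hand":-0.4},{"dx":0,"dy":0,"dz":1,"yaw":0,"hand":-0.4},{"dx":0,"dy":0,"dz":0,"yaw":0,"hand":-0.4},{"dx":0,"dy":0,"dz":0,"yaw":0,"hand":-0.4}]'
python3 -m creep '[{"dx":0,"dy":0,"dz":0,"yaw":0,"hand":0.3},{"dx":0,"dy":0,"dz":0,"yaw":0,"hand":0.5},{"dx":0,"dy":0,"dz":0,"yaw":0,"hand":0.7},{"dx":0,"dy":0,"dz":0,"yaw":0,"hand":1},{"dx":0,"dy":0,"dz":0,"yaw":0,"hand":1},{"dx":0,"dy":0,"dz":0,"yaw":0,"hand":1},{"dx":0,"dy":0,"dz":0,"yaw":0,"hand":1},{"dx":0,"dy":0,"dz":0,"yaw":0,"hand":1}]' 20
```

```text
clock: 12.13
tool_pos: [0.4825, -0.373, 0.1259]
orientation: [[1.0, -0.0, -0.003], [-0.0, -1.0, 0.002], [-0.003, -0.002, -1.0]]
wrist_force: [-0.1, -0.5, -0.3]
finger_gap: 0.0614
clock: 12.55
tool_pos: [0.4833, -0.3736, 0.0977]
orientation: [[1.0, -0.0, -0.001], [-0.0, -1.0, 0.001], [-0.001, -0.001, -1.0]]
wrist_force: [-0.2, 0.6, 0.9]
finger_gap: 0.0616
clock: 13.22
tool_pos: [0.4836, -0.3738, 0.0986]
orientation: [[1.0, -0.0, -0.0], [-0.0, -1.0, 0.0], [-0.0, -0.0, -1.0]]
wrist_force: [-0.4, 0.2, -1.3]
finger_gap: 0.0202
```

```bash
python3 -m creep '[{"dx":0,"dy":0,"dz":-0.5,"yaw":0,"hand":1},{"dx":0,"dy":0,"dz":-1,"yaw":0,"hand":1},{"dx":0,"dy":0,"dz":-2,"yaw":0,"hand":1},{"dx":0,"dy":0,"dz":-2,"yaw":0,"hand":1},{"dx":0,"dy":0,"dz":-2.5,"yaw":0,"hand":1},{"dx":0,"dy":0,"dz":-2.5,"yaw":0,"hand":1},{"dx":0,"dy":0,"dz":-2,"yaw":0,"hand":1},{"dx":0,"dy":0,"dz":-1,"yaw":0,"hand":1}]'
python3 -c "
from h import *
print(r.get_obs()['finger_gap']);save('scene','f1.png')"
```

```text
clock: 13.88
tool_pos: [0.4847, -0.3746, 0.2376]
orientation: [[1.0, -0.001, 0.004], [-0.001, -1.0, -0.003], [0.004, 0.003, -1.0]]
wrist_force: [0.0, -0.0, -0.2]
finger_gap: 0.02
0.019989007495711895
```

View pics/f1.png

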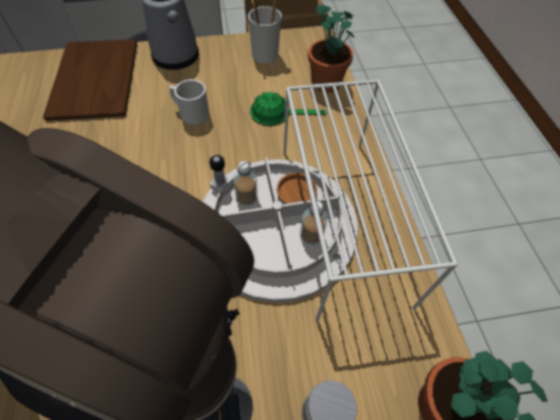

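```bash
python3 - <<'E'
from h import *
save('top','f2.png',(380,190,540,310),4)
def blob(im,box):
    x0,y0,x1,y1=box;g=cv2.cvtColor(im[y0:y1,x0:x1],cv2.COLOR_BGR2GRAY);m=(g<50).astype(np.uint8)
    n,l,s,c=cv2.connectedComponentsWithStats(m);k=1+np.argmax(s[1:,4]);return c[k]+[x0,y0],s[k]
s0=cv2.imread('pics/scene0.png');s1=cv2.imread('pics/f1.png')
a=blob(s0,(218,240,244,268));b=blob(s1,(205,150,232,176));print(a,b)
t0=cv2.imread('pics/top0.png');t1=r.capture('top')[:,:,::-1].copy()
c=blob(t0,(322,230,346,252));d=blob(t1,(225,230,250,254));print(c,d)
print(tri(c[0],a[0]),tri(d[0],b[0]))
for z in(.116,.128):print(z,plane('scene',a[0],z),plane('scene',b[0],z),plane('top',d[0],z),proj('scene',(.518,.102,z)))
cv2.imwrite('pics/f3.png',np.hstack([cv2.resize(s0[230:290,205:265],None,fx=6,fy=6,interpolation=2),cv2.resize(s1[140:200,195:255],None,fx=6,fy=6,interpolation=2)]))
E
```

```text
(array([230.29411765, 257.49321267]), array([  4,   6,  16,  22, 221], dtype=int32)) (array([217.07518797, 165.01503759]), array([  5,   8,  14,  14, 133], dtype=int32))
(array([334.23030303, 241.26666667]), array([  4,   3,  20,  16, 165], dtype=int32)) (array([238.70229008, 242.63358779]), array([  6,   6,  15,  14, 131], dtype=int32))
[ 0.52071178 -0.12335871  0.1085782 ] [0.51605863 0.09998894 0.11116404]
0.116 [ 0.52269413 -0.12660559  0.116     ] [0.51757428 0.09637225 0.116     ] [0.51425065 0.09928752 0.116     ] [217.04703976 162.99032068]
0.128 [ 0.5230277  -0.13253395  0.128     ] [0.51800157 0.08636253 0.128     ] [0.51299561 0.09820895 0.128     ] [216.44118392 159.38799186]
```

View pics/f2.png

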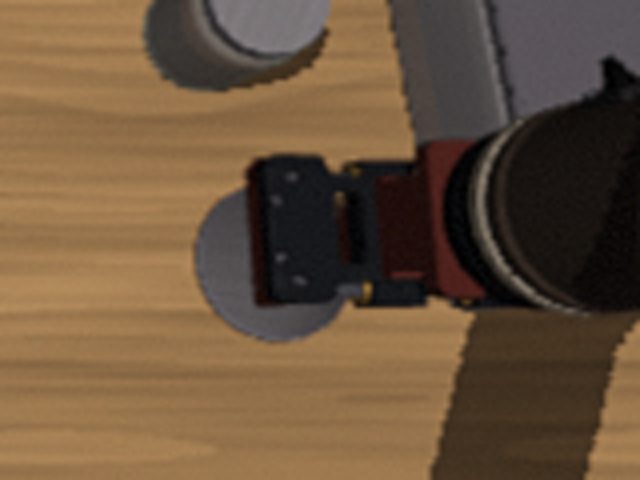

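View pics/f3.png

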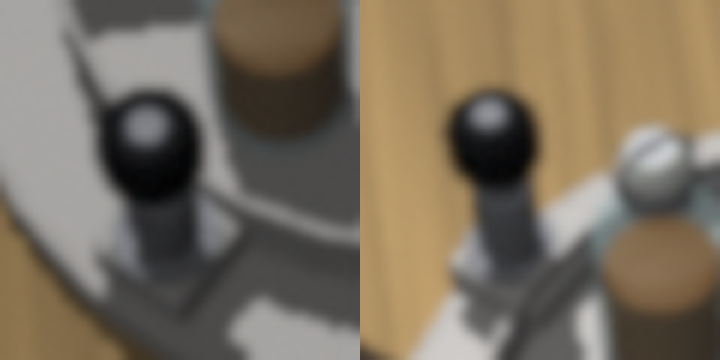

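The funnel is lifted: the cone grew and moved in the top crop. The knob in the scene view is at (217.2,163), which matches the projection for a seated plunger (163.0; riding would be 159.4). Next I carry the funnel to the bay at about (0.573,-0.067).

```bash
python3 -m creep '[{"dx":0.3,"dy":-1,"dz":0,"yaw":0,"hand":1},{"dx":0.6,"dy":-2,"dz":0,"yaw":0,"hand":1},{"dx":0.8,"dy":-2.7,"dz":0,"yaw":0,"hand":1},{"dx":0.8,"dy":-2.8,"dz":0,"yaw":0,"hand":1},{"dx":0.8,"dy":-2.8,"dz":0,"yaw":0,"hand":1},{"dx":0.8,"dy":-2.8,"dz":0,"yaw":0,"hand":1},{"dx":0.8,"dy":-2.8,"dz":0,"yaw":0,"hand":1},{"dx":0.8,"dy":-2.8,"dz":0,"yaw":0,"hand":1}]'
python3 -m creep '[{"dx":0.8,"dy":-2.8,"dz":0,"yaw":0,"hand":1},{"dx":0.8,"dy":-2.8,"dz":0,"yaw":0,"hand":1},{"dx":0.8,"dy":-2.5,"dz":0,"yaw":0,"hand":1},{"dx":0.5,"dy":-1.7,"dz":0,"yaw":0,"hand":1},{"dx":0.2,"dy":-0.8,"dz":0,"yaw":0,"hand":1},{"dx":0,"dy":0,"dz":0,"yaw":0,"hand":1},{"dx":0,"dy":0,"dz":0,"yaw":0,"hand":1},{"dx":0,"dy":0,"dz":0,"yaw":0,"hand":1}]'
```

```text
clock: 14.7
tool_pos: [0.5402, -0.1744, 0.2319]
orientation: [[1.0, 0.0, -0.003], [0.0, -1.0, 0.001], [-0.003, -0.001, -1.0]]
wrist_force: [1.0, 0.4, -2.1]
finger_gap: 0.0199
clock: 15.37
tool_pos: [0.5712, -0.0726, 0.233]
orientation: [[1.0, -0.002, -0.001], [-0.002, -1.0, -0.001], [-0.001, 0.001, -1.0]]
wrist_force: [-0.2, 0.1, -2.5]
finger_gap: 0.0202
```

```bash
python3 -m creep '[{"dx":0.2,"dy":-0.6,"dz":0,"yaw":0,"hand":1},{"dx":0,"dy":0,"dz":1.5,"yaw":0,"hand":1},{"dx":0,"dy":0,"dz":1.5,"yaw":0,"hand":1},{"dx":0,"dy":0,"dz":1.2,"yaw":0,"hand":1},{"dx":0,"dy":0,"dz":0,"yaw":0,"hand":1},{"dx":0,"dy":0,"dz":0,"yaw":0,"hand":1}]'
python3 -c "
from h import *
save('scene','g1.png',(170,140,330,280),5);save('top','g2.png',(230,150,370,290),4)
z=.233-.042-.0986
import math
for n,o,f in (('scene',(170,140),5),('top',(230,150),4)):
  print(n,[((proj(n,(.573+.045*math.cos(a),-.067+.045*math.sin(a),z))-o)*f).round() for a in (0,1.57,3.14,4.71)])"
```

```text
clock: 15.87
tool_pos: [0.5735, -0.0654, 0.1912]
orientation: [[1.0, -0.001, -0.001], [-0.001, -1.0, 0.0], [-0.001, -0.0, -1.0]]
wrist_force: [0.3, 0.0, -2.6]
finger_gap: 0.0196
scene [array([528., 446.]), array([402., 367.]), array([304., 477.]), array([432., 562.])]
top [array([316., 205.]), array([243., 278.]), array([318., 353.]), array([392., 279.])]
```

View pics/g1.png

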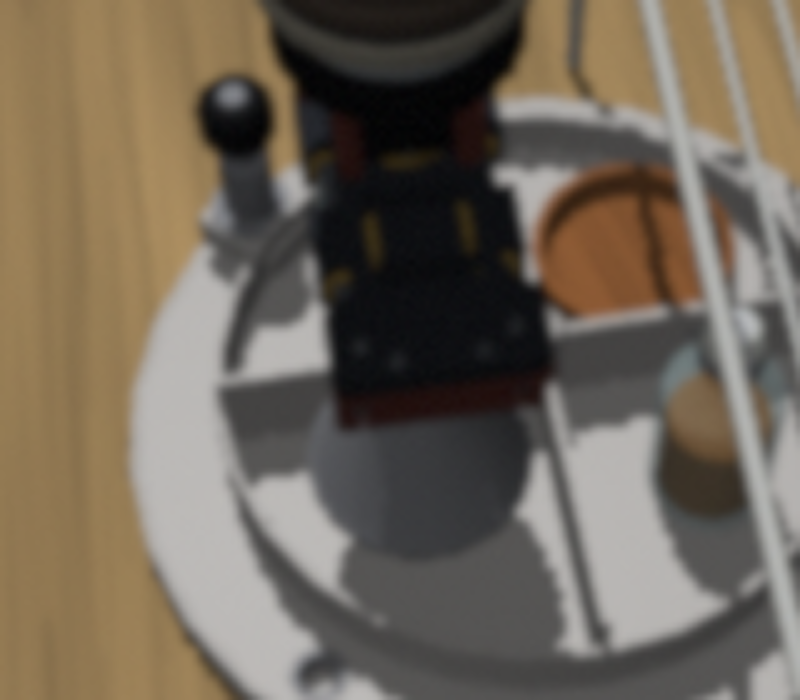

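View pics/g2.png

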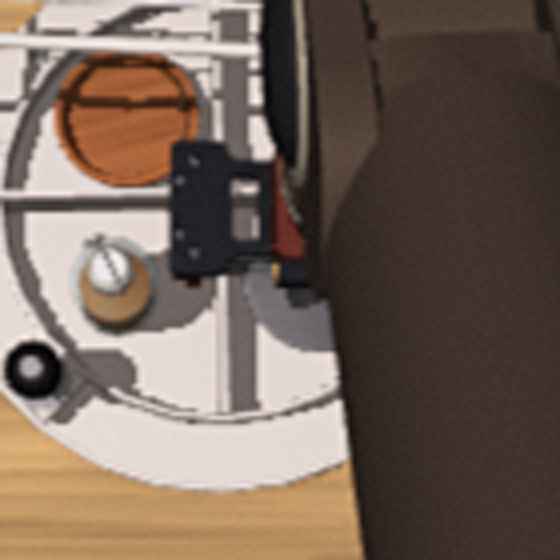

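The funnel's mouth in the scene crop (left edge x≈312, lower edge y≈558) matches the prediction (304, 562), so it is over the bay. I'll lower it and slow down near the floor.

```bash
python3 -m creep '[{"dx":0,"dy":0.1,"dz":1.2,"yaw":0,"hand":1},{"dx":0,"dy":0,"dz":1.2,"yaw":0,"hand":1},{"dx":0,"dy":0,"dz":1.2,"yaw":0,"hand":1},{"dx":0,"dy":0,"dz":1.0,"yaw":0,"hand":1},{"dx":0,"dy":0,"dz":0.5,"yaw":0,"hand":1},{"dx":0,"dy":0,"dz":0.2,"yaw":0,"hand":1},{"dx":0,"dy":0,"dz":0,"yaw":0,"hand":1},{"dx":0,"dy":0,"dz":0,"yaw":0,"hand":1}]'
python3 -m creep '[{"dx":0,"dy":0,"dz":0.15,"yaw":0,"hand":1},{"dx":0,"dy":0,"dz":0.15,"yaw":0,"hand":1},{"dx":0,"dy":0,"dz":0,"yaw":0,"hand":1},{"dx":0,"dy":0,"dz":0,"yaw":0,"hand":1}]'
```

```text
clock: 16.63
tool_pos: [0.5741, -0.0659, 0.1388]
orientation: [[1.0, -0.0, 0.0], [-0.0, -1.0, 0.0], [0.0, -0.0, -1.0]]
wrist_force: [-0.2, -0.2, -1.7]
finger_gap: 0.0199
clock: 16.97
tool_pos: [0.5739, -0.066, 0.1358]
orientation: [[1.0, -0.0, 0.0], [-0.0, -1.0, -0.0], [0.0, 0.0, -1.0]]
wrist_force: [-0.6, -0.0, -2.1]
finger_gap: 0.0205
```

```bash
python3 -m creep '[{"dx":0,"dy":0,"dz":0.1,"yaw":0,"hand":1},{"dx":0,"dy":0,"dz":0.1,"yaw":0,"hand":1},{"dx":0,"dy":0,"dz":0,"yaw":0,"hand":1},{"dx":0,"dy":0,"dz":0,"yaw":0,"hand":1}]'
python3 -m creep '[{"dx":0,"dy":0,"dz":0.1,"yaw":0,"hand":1},{"dx":0,"dy":0,"dz":0.05,"yaw":0,"hand":1},{"dx":0,"dy":0,"dz":0,"yaw":0,"hand":1},{"dx":0,"dy":0,"dz":0,"yaw":0,"hand":1}]'
```

```text
clock: 17.3
tool_pos: [0.5738, -0.0659, 0.1336]
orientation: [[1.0, -0.0, -0.0], [-0.0, -1.0, -0.0], [-0.0, 0.0, -1.0]]
wrist_force: [0.3, -0.7, -2.2]
finger_gap: 0.0199
clock: 17.63
tool_pos: [0.574, -0.0659, 0.1323]
orientation: [[1.0, -0.0, 0.0], [-0.0, -1.0, -0.0], [0.0, 0.0, -1.0]]
wrist_force: [0.2, 0.3, 1.1]
finger_gap: 0.02
```

Floor contact: Fz went from -2.2 to +1.1 N at the expected height. Release and retreat.

```bash
python3 -m creep '[{"dx":0,"dy":0,"dz":0,"yaw":0,"hand":0.4},{"dx":0,"dy":0,"dz":0,"yaw":0,"hand":0.2},{"dx":0,"dy":0,"dz":0,"yaw":0,"hand":0},{"dx":0,"dy":0,"dz":0,"yaw":0,"hand":-0.2},{"dx":0,"dy":0,"dz":0,"yaw":0,"hand":-0.2},{"dx":0,"dy":0,"dz":0,"yaw":0,"hand":-0.2}]'
python3 -m creep '[{"dx":0,"dy":0,"dz":-0.5,"yaw":0,"hand":-0.2},{"dx":0,"dy":0,"dz":-1.5,"yaw":0,"hand":-0.2},{"dx":0,"dy":0,"dz":-2.5,"yaw":0,"hand":-0.2},{"dx":0,"dy":0,"dz":-3,"yaw":0,"hand":-0.2},{"dx":0,"dy":0,"dz":-3,"yaw":0,"hand":-0.2},{"dx":0,"dy":0,"dz":-2,"yaw":0,"hand":-0.2},{"dx":0,"dy":0,"dz":0,"yaw":0,"hand":-0.2}]'
python3 -m creep '[{"dx":-0.8,"dy":3.3,"dz":0,"yaw":0,"hand":-0.2},{"dx":-0.8,"dy":3.5,"dz":0,"yaw":0,"hand":-0.2},{"dx":-0.8,"dy":3.5,"dz":0,"yaw":0,"hand":-0.2},{"dx":-0.8,"dy":3.5,"dz":0,"yaw":0,"hand":-0.2},{"dx":-0.8,"dy":3.5,"dz":0,"yaw":0,"hand":-0.2},{"dx":-0.8,"dy":3.5,"dz":0,"yaw":0,"hand":-0.2},{"dx":-0.8,"dy":3.5,"dz":0,"yaw":0,"hand":-0.2},{"dx":-0.8,"dy":3.5,"dz":0,"yaw":0,"hand":-0.2}]'
python3 -m creep '[{"dx":-1.2,"dy":3.3,"dz":0,"yaw":0,"hand":-0.2},{"dx":-1.5,"dy":3.3,"dz":0,"yaw":0,"hand":-0.2},{"dx":-1.5,"dy":3.3,"dz":0,"yaw":0,"hand":-0.2},{"dx":-1.5,"dy":3.3,"dz":0,"yaw":0,"hand":-0.2},{"dx":0,"dy":0,"dz":0,"yaw":0,"hand":-0.2},{"dx":0,"dy":0,"dz":0,"yaw":0,"hand":-0.2}]'
python3 -c "
from h import *
save('scene','h1.png');save('top','h2.png',(200,130,370,280),4)"
```

```text
clock: 18.13
tool_pos: [0.5739, -0.066, 0.1321]
orientation: [[1.0, -0.0, 0.0], [-0.0, -1.0, -0.0], [0.0, 0.0, -1.0]]
wrist_force: [0.0, -0.8, -0.7]
finger_gap: 0.0521
clock: 18.72
tool_pos: [0.5761, -0.0659, 0.2625]
orientation: [[1.0, -0.001, 0.008], [-0.001, -1.0, -0.001], [0.008, 0.001, -1.0]]
wrist_force: [1.4, 0.5, -0.1]
finger_gap: 0.0529
clock: 19.38
tool_pos: [0.5088, -0.3454, 0.2568]
orientation: [[1.0, -0.0, -0.0], [-0.0, -1.0, 0.0], [-0.0, -0.0, -1.0]]
wrist_force: [0.5, 0.2, 0.4]
finger_gap: 0.0528
clock: 19.88
tool_pos: [0.4504, -0.4782, 0.2562]
orientation: [[1.0, -0.005, -0.002], [-0.005, -1.0, 0.0], [-0.002, -0.0, -1.0]]
wrist_force: [0.9, 0.9, -0.3]
finger_gap: 0.0522
```

View pics/h1.png

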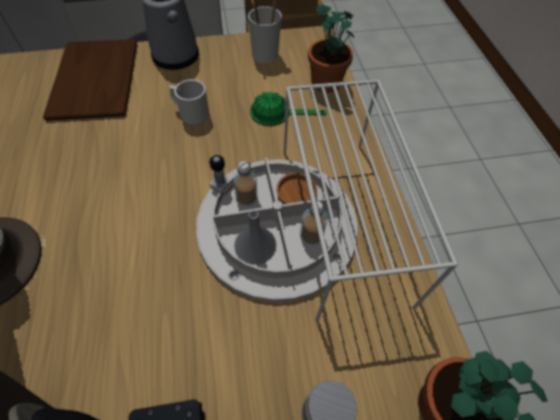

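View pics/h2.png

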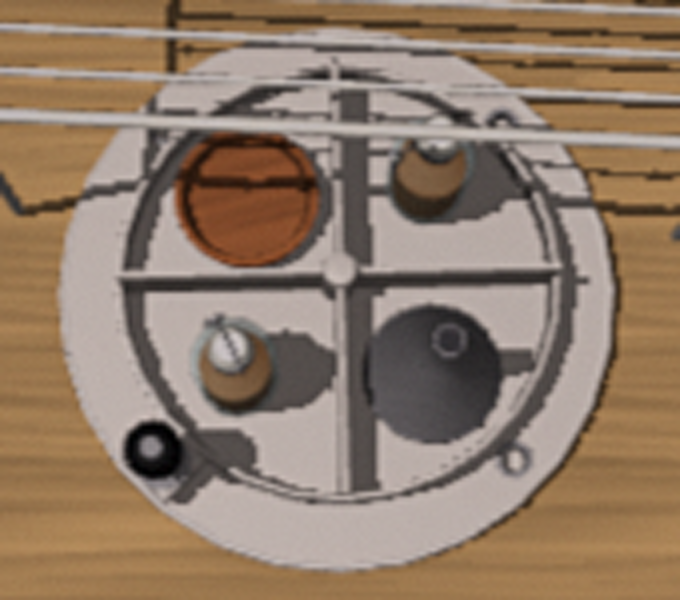

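```bash
python3 - <<'E'
from h import *
c=lambda x,y:((x+.5)/4-.5+200,(y+.5)/4-.5+130)
m=plane("top",c(434,374),.037);t=plane("top",c(449,340),.159)
print(m,t,"tri tip",tri(c(449,340),(253.5,214.5)))
print(r.get_obs()['clock'],r.get_obs()['joint_velocities'].round(2))
r.sign_off()
E
```

```text
[ 0.5728415  -0.06870151  0.037     ] [ 0.57334501 -0.06713151  0.159     ] tri tip [ 0.57445961 -0.06707773  0.15808693]
19.9833 [-1.21 -0.47 -0.8   0.2   0.07  0.03  0.08]
the job is handed in; nothing more can be done
```

I pulled the plunger up about 16 mm, turned the caddy clockwise and let the pin home in the next hole. I then stood the funnel mouth down in the free bay and handed the job in at about 20 s. No verdict is reported.

- **Turn:** The first turn went about 1.3° too far in the images. I backed it off before lowering the pin.
- **Lock:** The pull on the tool dropped to about 6 N as the plunger came down, which is the seated value. After release the knob sat at the seated height in the scene view, and the dividers matched their start position. One earlier height estimate, with the knob half hidden, came out 7 mm too high. The later clear view did not confirm it.
- **Funnel:** I set it down in millimetre steps until I felt the floor. The mouth centre is about 2 mm from my estimate of the bay centre. The spout tip came out at 158 mm, against 159 mm expected, and directly above the mouth, so the funnel is upright on the floor.
- **Everything else:** In the last pictures the two bottles and the spoon rest are upright in the tray. The mug, jar and sieve look unmoved, and the gripper is clear of everything. I judged these by eye and did not measure them.

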